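# Close the packed gift tin with its nested lids and hold the outer lid up

### The job

Two candles stand in two gift tins, but one candle is too tall for its tin: take the pair of nested lids together by the wooden knob of the inner lid, lower them onto the tin whose candle stays below the rim, and let go only once the inner lid is fully seated in it. Then take the outer lid alone by its collar and lift it straight up off the knob, leaving the inner lid seated and undisturbed, so that a greeting card can be laid on it; finish still holding the outer lid level in the air, a few centimetres clear above the knob. Carry the lids together until then, and leave the tins standing where they are, the too tall candle and the other goods alone.

Things in the scene. Friction and masses are not known exactly. Their poses are not given: they have to be found in the camera images.
- lid_inner: Inner lid, steel, round, about 120 g: plug 70 mm across, 15 mm deep, lower edge chamfered; above it a flange 84 mm across, 3 mm thick; upright wooden knob 24 mm across, its top 87 mm above the origin. Origin: centre of the plug's underside, z up; at the start on the table. Seated in a tin, the flange rests on the rim and the origin is 55 mm above the tin's. Place varies.
- lid_outer: Outer lid, aluminium, about 90 g: deck 91 mm across, 3 mm thick; skirt (87 mm inside) 13 mm down from it; central collar, a tube 38 mm outside, 32 inside, top at +33 mm. Origin: centre of the deck's underside, z up. Lies loose on the inner lid's flange, 18 mm above its origin; the knob stands through the collar and 36 mm above it and carries it along. Clears the knob once raised 82 mm.
- tin_a: One of two identical loose, open, round steel tins, 80 mm outside and 76 mm inside diameter, 70 mm high, floor 3 mm thick, 450 g, standing on the table. Origin: centre of the underside. With the lids on, the outer lid's skirt hangs around the tin's top with 3.5 mm clearance. Either tin may hold either candle.
- tin_b: The other tin, identical to tin_a.
- candle_short: Short round white candle, 50 mm in diameter, 40 mm high, standing loose in one of the tins (which one varies), so its top is 27 mm below the rim. A thin 8 mm wick on top. Origin: centre of its underside.
- candle_tall: Tall round white candle, 50 mm in diameter, 100 mm high, standing loose in the other tin; it sticks out 33 mm above the rim (103 mm above the table). A thin 8 mm wick on top. Origin: centre of its underside.
- bottle: Bystander: closed blue bottle 56 mm in diameter, 150 mm high, upright on the table at the robot's left. Origin: centre of the underside.
- soap_box: Bystander: cardboard box 60 x 95 x 30 mm lying on the table beyond the tins. Origin: centre of the underside.
- spray_can: Bystander: dark can 52 mm in diameter, 170 mm high, upright on the table at the robot's right. Origin: centre of the underside.
There are look-alikes about, which are no part of the job. What is shaped like the lid_outer but blue or turquoise is not meant. Leave any blue look-alike of the tin_b alone.

How it is judged:
By the outcome, as a careful person would: the job done as asked, in the order asked, and still so for the second after the job is handed in, while the arm keeps its last pose, push and grip.
It also fails if it takes over 56 s, if anything falls off the work surface, if the arm or the gripper's body presses on something with over 40 N, if the wrist force passes 120 N, or if a joint passes its speed limit or range.

### The arm

A 6-joint arm with a two-finger parallel gripper is mounted at the origin on the work surface. World frame = base frame: x ahead of the robot, y to its left, z up, the work surface at z = 0. Lengths are in m, angles in rad, forces in N, time in s.
With the tool pointing down it reaches from about 0.25 to 0.775 m from the base axis. Payload 8.9 kg.
Tool frame: the origin (TCP) lies between the finger pads; the fingertips stand 25 mm ahead of it and the grasp point (between the pads) lies 6 mm ahead of it (ctrl.tip_reach is the distance from the TCP to the fingertips, in m); z points along the fingers, y is the line along which they close (so a half turn about z gives the same grasp; the last joint's range is limited). The gripper opens to 85 mm and grips with 20 to 120 N. Pads are 22 mm wide; open, the fingers measure 114 mm over their backs; the gripper's body (76 mm by 85 mm) begins 54 mm behind the grasp point. The pads swing forward as they close: fully open they stand 13 mm farther back than shut.
Start: joints at [0.996, 0.291, -0.153, 1.127, 0, 1.431], TCP at [0.222, 0.476, 0.256] pointing down, gripper open.
Joint ranges: [-2.52, 2.52], [-0.91, 1.74], [-1.3, 1.37], [-1.96, 2.02], [-1.52, 1.47], [-3.14, 3.14]. Speed limits (rad/s): [2.22, 2.22, 2.79, 3.14, 3.14, 3.14].

### API

Orientations are given as a rotation vector (axis times angle).
In Python, from station import ctrl gives the robot as it stands.
- The arm moves only by the shell command python3 -m pendant 'ROWS' [FORCE]. ROWS is JSON, a list of rows, each an object with "grip": the opening, from 0 (shut) to 1 (fully open); "linear": the shift along the tool's x, y, z in m, a list of three; "delta_rot": the turn, a rotation vector about the tool's x, y, z in degrees, a list of three. In form: [{"grip": grip, "linear": [x, y, z], "delta_rot": [ax, ay, az]}, ...]. A call has 1 to 5 rows; each row shifts and turns the commanded pose from where the row before left it, along the tool's axes as they then stand; what a row does not reach is not made up. A row lasts 1/8 s, in which the tool goes at most 62.5 mm and 10.7 degrees, less where a joint would pass 70% of its speed; a pose out of reach is approached as far as the arm can. A call is refused whole if a number of a shift passes 0.0625 or a number of a turn 10.7, either way. A call with a gripper value outside its range is refused whole. The fingers move at their own pace and stop on an object; FORCE is the grip in N (left out, the last holds). Time passes only in rows, so rows that do not move let the fingers close. It gives the time, the measured TCP pose, the force, the opening and the grip force at its end, in the units of the state.
- ctrl.observe(): the state, without advancing time (a new reading comes with each control period).
- ctrl.grab_frame(name): name is "side" or "top" or "wrist"; returns a dict with "color" (420x560x3 uint8, red, green, blue), "intrinsics" (3x3 intrinsics, pixels), "eye" and "orientation" of the camera in the world. Camera axes: x right, y up, looking along -z (the intrinsics and any distortion apply to the point x, -y, -z); pixel columns grow to the right and rows downward; lengths in m; the calibration is good to about 2 mm. A picture is of the moment at which its call begins. There is no depth.
- ctrl.close_job(): hands the job in; it is judged then, once.
The state is a dict: "clock": time; "joints": joint angles; "joint_velocities": joint speeds; "effort": joint torques, N m; "tcp_pos": TCP position; "eef_rot": TCP orientation; "ft_force": force on the tool from outside, world axes, zero at the start; "ft_torque": the same for the moment, N m; "finger_gap": finger opening in m; "grip_force": force on a finger pad.
Only numpy, scipy, OpenCV 4.12 (cv2) and the standard library are available. Lean on these libraries where they do the work, as an engineer would, in place of code of your own. Each camera call takes 0.05 s, during which the arm holds its last target. There are 200 camera calls.

## Working session

There is one attempt and no reset: what is moved stays moved. The work goes in short steps, Python scripts to look and compute and a shell command to move; the robot and the scene stay as the last step left them, time stands still between calls to the robot, and variables do not carry over. Pictures are saved under pics/ and viewed, at most 10 in all, crops included, and the job is handed in when it is done.

```bash
ls; mkdir -p pics; cat > h.py <<'E'
import numpy as np, cv2, sys
from station import ctrl
def shot(n,fn=None):
    f=ctrl.grab_frame(n)
    if fn: cv2.imwrite(fn,f["color"][:,:,::-1])
    return f
def R(f):
    o=np.array(f["orientation"],float)
    return o if o.shape==(3,3) else cv2.Rodrigues(o)[0]
def ray(f,u,v):
    d=np.linalg.inv(np.array(f["intrinsics"]))@[u,v,1]
    d=R(f)@[d[0],-d[1],-d[2]]
    return np.array(f["eye"]),d
def onz(f,u,v,z):
    e,d=ray(f,u,v); return e+d*(z-e[2])/d[2]
def proj(f,p):
    c=R(f).T@(np.array(p)-f["eye"]); q=np.array(f["intrinsics"])@[c[0],-c[1],-c[2]]
    return q[:2]/q[2]
E
python3 - <<'E'
from h import *
for n in("top","side","wrist"):
    f=shot(n,f"pics/{n}0.png"); print(n,{k:v for k,v in f.items() if k!="color"})
a=[cv2.imread(f"pics/{n}0.png") for n in("top","side")]
print(ctrl.observe())
E
```

```text
pics
top {'intrinsics': array([[396.02936013,   0.        , 283.07646334],
       [  0.        , 396.02936013, 214.27870646],
       [  0.        ,   0.        ,   1.        ]]), 'eye': array([4.13138077e-01, 7.38172431e-04, 1.09798062e+00]), 'orientation': array([ 0.16191313, -0.15870409, -1.50254417])}
side {'intrinsics': array([[424.9008552 ,   0.        , 277.49439674],
       [  0.        , 424.9008552 , 210.19144206],
       [  0.        ,   0.        ,   1.        ]]), 'eye': array([ 0.28173664, -0.77786486,  0.99649334]), 'orientation': array([ 0.71037714, -0.13998466, -0.38990553])}
wrist {'intrinsics': array([[304.98847207,   0.        , 279.36200632],
       [  0.        , 304.98847207, 213.2974516 ],
       [  0.        ,   0.        ,   1.        ]]), 'eye': array([0.1538714 , 0.50748034, 0.37240513]), 'orientation': array([-0.26643728, -0.16646056,  1.12735027])}
{'clock': 0.15, 'joints': array([ 9.95712199e-01,  2.91144917e-01, -1.53939383e-01,  1.12672127e+00,
       -1.95381372e-06,  1.43149860e+00]), 'joint_velocities': array([-0.00010636, -0.00236363,  0.00277792, -0.0012514 ,  0.00039029,
        0.00239727]), 'effort': array([ 9.03085729e-04, -5.37368095e+01,  3.31522357e+01,  1.14233719e-02,
       -1.48676518e-04, -1.73173936e-05]), 'tcp_pos': array([0.22143961, 0.47567042, 0.25587239]), 'eef_rot': array([-6.79051920e-01, -3.06696676e+00,  1.48616241e-03]), 'ft_force': array([ 0.42784509, -0.78472995,  0.03199964]), 'ft_torque': array([ 0.03501351,  0.02596693, -0.02634943]), 'grip_force': 0.0, 'finger_gap': 0.08546282091042932}
```

View pics/top0.png

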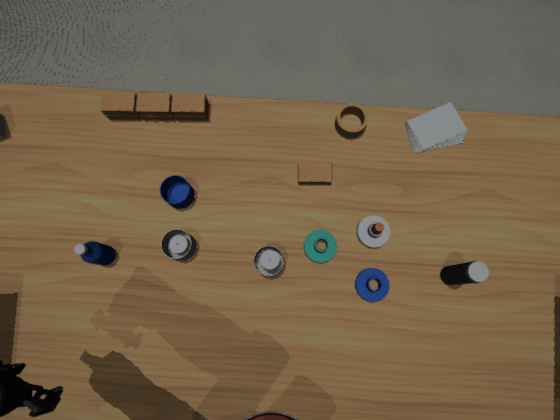

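View pics/side0.png

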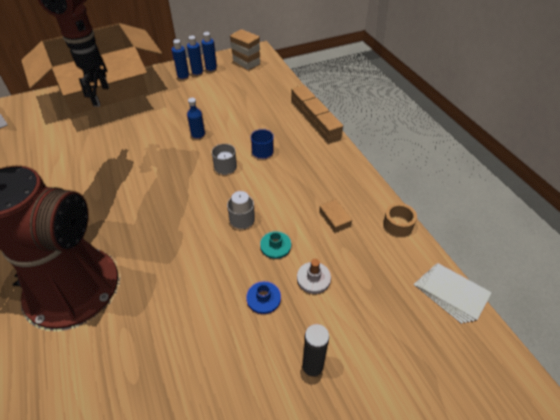

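The top view shows silver lids with an orange knob at (374,232). The look-alikes are a turquoise lid at (320,246) and a blue lid at (373,285), and I'm taking the silver one. The tins are at (179,245), where the candle sits inside, and at (270,261), where the candle sticks out in the side view at (241,200). The blue tin at (178,192) is a look-alike. The target is therefore the tin at (179,245).

```bash
python3 - <<'E'
from h import *
t=shot("top");s=shot("side")
def crop(f,u,v,w=34): return cv2.resize(f["color"][v-w:v+w,u-w:u+w,::-1],(260,260),interpolation=cv2.INTER_CUBIC)
cv2.imwrite("pics/crops.png",np.vstack([np.hstack([crop(t,374,232),crop(t,179,245),crop(t,270,261)]),np.hstack([crop(s,314,276),crop(s,225,160),crop(s,241,208)])]))
# lid disc: bright low-saturation blob
def blob(f,u,v,w,lo):
    c=f["color"][v-w:v+w,u-w:u+w]; h=cv2.cvtColor(c,cv2.COLOR_RGB2HSV)
    m=((h[...,1]<70)&(h[...,2]>lo)).astype(np.uint8)
    cs,_=cv2.findContours(m,cv2.RETR_EXTERNAL,cv2.CHAIN_APPROX_NONE)
    c=max(cs,key=cv2.contourArea); el=cv2.fitEllipse(cv2.convexHull(c))
    return (el[0][0]+u-w,el[0][1]+v-w),el[1]
def knob(f,u,v,w):
    c=f["color"][v-w:v+w,u-w:u+w]; h=cv2.cvtColor(c,cv2.COLOR_RGB2HSV)
    m=((h[...,0]<13)&(h[...,1]>120)&(h[...,2]>80)); y,x=np.nonzero(m); return x.mean()+u-w,y.mean()+v-w,m.sum()
for f,p,k in((t,(374,232),(377,228)),(s,(314,276),(315,266))):
    c,ax=blob(f,*p,26,120); print("lid",c,ax,onz(f,*c,.021)); q=knob(f,*k,9); print("knob",q,onz(f,q[0],q[1],.075))
for f,p in((t,(179,245)),(s,(225,160)),(t,(270,261)),(s,(241,208))):
    c,ax=blob(f,*p,24,40); print("tin",c,ax,onz(f,*c,.07),onz(f,*c,.035))
print(t["eye"])
E
```

```text
lid (373.85100173950195, 230.62227821350098) (31.406511306762695, 33.16856384277344) [ 0.60767451 -0.24262749  0.021     ]
knob (np.float64(379.0), np.float64(226.82051282051282), np.int64(39)) [ 0.60888402 -0.24377124  0.075     ]
lid (313.4551830291748, 276.23913383483887) (29.05755043029785, 34.47557830810547) [ 0.60870256 -0.24567127  0.021     ]
knob (np.float64(314.8863636363636), np.float64(263.02272727272725), np.int64(44)) [ 0.61190928 -0.24058686  0.075     ]
tin (175.84361839294434, 243.6898708343506) (29.720685958862305, 31.353090286254883) [0.5318486  0.28386211 0.07      ] [0.53589038 0.29350172 0.035     ]
tin (224.0532283782959, 158.25549697875977) (24.974533081054688, 31.065380096435547) [0.52575897 0.24537108 0.07      ] [0.53497736 0.28402571 0.035     ]
tin (268.3120994567871, 260.81337547302246) (30.916675567626953, 31.179584503173828) [0.50246598 0.04009738 0.07      ] [0.50550736 0.04143746 0.035     ]
tin (240.7212314605713, 209.55775833129883) (28.127151489257812, 38.42220687866211) [0.49954903 0.01478619 0.07      ] [0.5077773  0.04473005 0.035     ]
[4.13138077e-01 7.38172431e-04 1.09798062e+00]
```

View pics/crops.png

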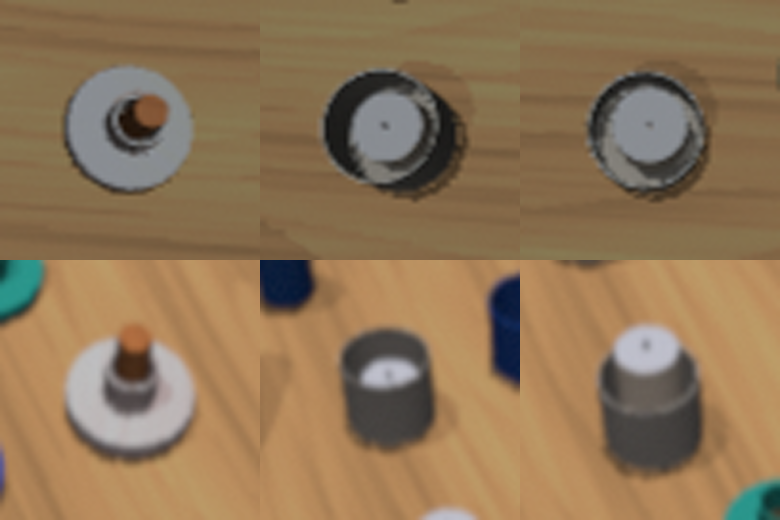

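The crops confirm the choice: the silver lid has the wooden knob, the candle in the left tin is below its rim, and the other candle protrudes. Lids are at about (0.609,-0.243) and the target tin at about (0.531,0.282). I'm moving above the lids now.

```bash
cat >> h.py <<'E'
def to(p):
    o=ctrl.observe(); Rt=cv2.Rodrigues(np.array(o["eef_rot"]))[0]
    print("t",round(o["clock"],2),"tcp",o["tcp_pos"].round(4),"z",Rt[:,2].round(4),"F",o["ft_force"].round(1),"gap",round(o["finger_gap"],4)); print("tool shift mm",(1000*Rt.T@(np.array(p)-o["tcp_pos"])).round(1))
E
P='{"grip":0.6,"linear":[-0.0437,-0.0325,0],"delta_rot":[0,0,0]}' ; unset P
python3 -m pendant '[{"grip":0.7,"linear":[-0.0437,-0.0325,0],"delta_rot":[0,0,0]},{"grip":0.7,"linear":[-0.0437,-0.0325,0],"delta_rot":[0,0,0]},{"grip":0.7,"linear":[-0.0437,-0.0325,0],"delta_rot":[0,0,0]},{"grip":0.7,"linear":[-0.0437,-0.0325,0],"delta_rot":[0,0,0]},{"grip":0.7,"linear":[-0.0437,-0.0325,0],"delta_rot":[0,0,0]}]'
python3 -m pendant '[{"grip":0.7,"linear":[-0.0437,-0.0325,0],"delta_rot":[0,0,0]},{"grip":0.7,"linear":[-0.0437,-0.0325,0],"delta_rot":[0,0,0]},{"grip":0.7,"linear":[-0.0437,-0.0325,0],"delta_rot":[0,0,0]},{"grip":0.7,"linear":[-0.0437,-0.0325,0],"delta_rot":[0,0,0]},{"grip":0.7,"linear":[-0.0437,-0.0325,0],"delta_rot":[0,0,0]}]'
python3 -c "
from h import *
to([.609,-.243,.2])"
```

```text
clock: 0.88
tcp_pos: [0.3517, 0.2349, 0.2564]
eef_rot: [0.679, 3.067, 0.0]
ft_force: [1.0, 0.8, 0.9]
finger_gap: 0.0597
grip_force: 0.0
clock: 1.5
tcp_pos: [0.4812, -0.0049, 0.2564]
eef_rot: [0.679, 3.067, 0.0]
ft_force: [1.0, 0.8, 0.3]
finger_gap: 0.0596
grip_force: 0.0
t 1.5 tcp [ 0.4812 -0.0049  0.2564] z [ 3.e-04  1.e-04 -1.e+00] F [1.  0.8 0.3] gap 0.0596
tool shift mm [-216.4 -161.8   56.4]
```

```bash
python3 -m pendant '[{"grip":0.7,"linear":[-0.043,-0.0325,0.012],"delta_rot":[0,0,0]},{"grip":0.7,"linear":[-0.043,-0.0325,0.012],"delta_rot":[0,0,0]},{"grip":0.7,"linear":[-0.043,-0.0325,0.012],"delta_rot":[0,0,0]},{"grip":0.7,"linear":[-0.043,-0.0325,0.012],"delta_rot":[0,0,0]},{"grip":0.7,"linear":[-0.043,-0.032,0.012],"delta_rot":[0,0,0]}]'
python3 -m pendant '[{"grip":0.7,"linear":[0,0,0],"delta_rot":[0,0,0]}]'
python3 -c "
from h import *
f=shot('wrist','pics/w1.png'); to([.609,-.243,.2]); print(proj(f,[.609,-.243,.087]),proj(f,[.609,-.243,.021]))"
```

```text
clock: 2.12
tcp_pos: [0.6077, -0.2425, 0.1957]
eef_rot: [-0.679, -3.067, -0.0]
ft_force: [1.2, -0.3, 0.2]
finger_gap: 0.0598
grip_force: 0.0
clock: 2.25
tcp_pos: [0.6073, -0.2439, 0.1938]
eef_rot: [-0.684, -3.064, -0.0]
ft_force: [0.4, 0.8, 0.1]
finger_gap: 0.0594
grip_force: 0.0
t 2.3 tcp [ 0.6068 -0.242   0.1947] z [-0.0018  0.001  -1.    ] F [-0.5 -0.3  0.1] gap 0.0597
tool shift mm [-2.4  0.1 -5.3]
[281.46159097 222.51016588] [281.15647672 200.93602745]
```

View pics/w1.png

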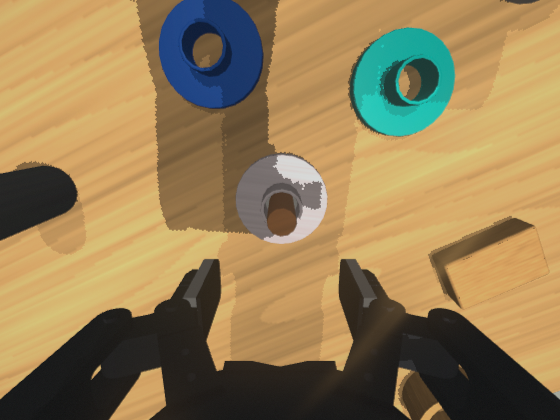

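The close view shows the knob top at (282,221) and the deck centre at (282,198.5), within 2 px of prediction. I'll refine the position and descend.

```bash
python3 -c "
from h import *
f=shot('wrist'); k=onz(f,282,221,.087);print(k,onz(f,282,198.5,.021)); to([k[0],k[1],.081])"
```

```text
[ 0.60781628 -0.24032837  0.087     ] [ 0.60681422 -0.23937246  0.021     ]
t 2.35 tcp [ 0.6067 -0.2409  0.1955] z [-1.3e-03  9.0e-04 -1.0e+00] F [-0.6  0.4 -0. ] gap 0.0598
tool shift mm [ -1.    0.9 114.5]
```

```bash
python3 -m pendant '[{"grip":0.7,"linear":[-0.001,0.001,0.035],"delta_rot":[0,0,0]},{"grip":0.7,"linear":[0,0,0.035],"delta_rot":[0,0,0]},{"grip":0.7,"linear":[0,0,0.03],"delta_rot":[0,0,0]},{"grip":0.7,"linear":[0,0,0.014],"delta_rot":[0,0,0]},{"grip":0.7,"linear":[0,0,0],"delta_rot":[0,0,0]}]'
python3 -m pendant '[{"grip":0.2,"linear":[0,0,0],"delta_rot":[0,0,0]},{"grip":0,"linear":[0,0,0],"delta_rot":[0,0,0]},{"grip":0,"linear":[0,0,0],"delta_rot":[0,0,0]},{"grip":0,"linear":[0,0,0],"delta_rot":[0,0,0]}]' 50
python3 -c "
from h import *
to([.6078,-.2408,.081]);shot('side','pics/s1.png')"
```

```text
clock: 2.98
tcp_pos: [0.6081, -0.2395, 0.0823]
eef_rot: [-0.678, -3.067, -0.0]
ft_force: [0.1, -0.0, 0.4]
finger_gap: 0.0597
grip_force: 0.0
clock: 3.48
tcp_pos: [0.6091, -0.2408, 0.0835]
eef_rot: [0.679, 3.065, -0.001]
ft_force: [-0.8, 0.8, 5.0]
finger_gap: 0.0228
grip_force: 49.0
t 3.48 tcp [ 0.6091 -0.2408  0.0835] z [ 1.9e-03 -9.0e-04 -1.0e+00] F [-0.8  0.8  5. ] gap 0.0228
tool shift mm [ 1.2 -0.6  2.5]
```

```bash
python3 -m pendant '[{"grip":0,"linear":[0,0,-0.015],"delta_rot":[0,0,0]},{"grip":0,"linear":[0,0,-0.03],"delta_rot":[0,0,0]},{"grip":0,"linear":[0,0,-0.035],"delta_rot":[0,0,0]},{"grip":0,"linear":[0,0,-0.035],"delta_rot":[0,0,0]},{"grip":0,"linear":[0,0,-0.025],"delta_rot":[0,0,0]}]' 60
python3 -c "
from h import *
to([.531,.282,.22])
s=shot('side');t=shot('wrist')
cv2.imwrite('pics/l1.png',np.hstack([cv2.resize(s['color'][180:310,240:390,::-1],(450,390)),cv2.resize(t['color'][100:340,160:400,::-1],(340,390))[:, :340]]))"
```

```text
clock: 4.15
tcp_pos: [0.6086, -0.2404, 0.2248]
eef_rot: [0.679, 3.066, -0.001]
ft_force: [0.4, 0.0, -2.8]
finger_gap: 0.0225
grip_force: 58.9
t 4.15 tcp [ 0.6086 -0.2404  0.2248] z [ 1.3e-03 -6.0e-04 -1.0e+00] F [ 0.4  0.  -2.8] gap 0.0225
tool shift mm [290.8 440.8   4.3]
```

View pics/l1.png

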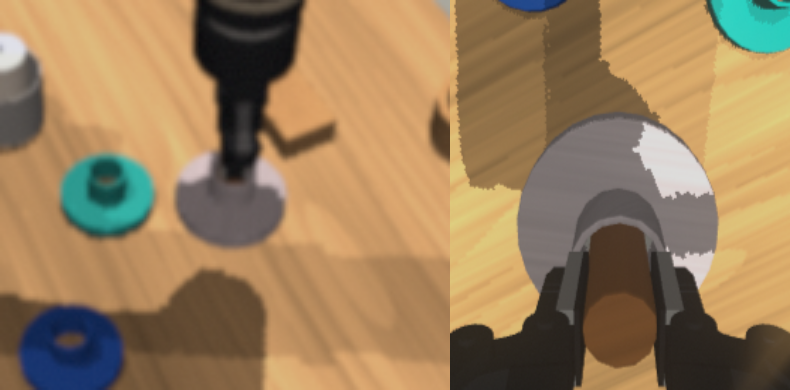

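The lids are lifted together and level, with the outer lid resting around the collar. Next I carry them to about 100 mm short of the tin, where the wrist camera can still see it.

```bash
python3 -m pendant '[{"grip":0,"linear":[0.01,0.022,0],"delta_rot":[0,0,0]},{"grip":0,"linear":[0.02,0.047,0],"delta_rot":[0,0,0]},{"grip":0,"linear":[0.02,0.048,0],"delta_rot":[0,0,0]},{"grip":0,"linear":[0.02,0.048,0],"delta_rot":[0,0,0]},{"grip":0,"linear":[0.02,0.048,0],"delta_rot":[0,0,0]}]'
python3 -m pendant '[{"grip":0,"linear":[0.02,0.048,0],"delta_rot":[0,0,0]},{"grip":0,"linear":[0.02,0.048,0],"delta_rot":[0,0,0]},{"grip":0,"linear":[0.02,0.048,0],"delta_rot":[0,0,0]},{"grip":0,"linear":[0.02,0.045,0],"delta_rot":[0,0,0]},{"grip":0,"linear":[0.015,0.032,0],"delta_rot":[0,0,0]}]'
python3 -m pendant '[{"grip":0,"linear":[0.005,0.007,0],"delta_rot":[0,0,0]},{"grip":0,"linear":[0,0,0],"delta_rot":[0,0,0]},{"grip":0,"linear":[0,0,0],"delta_rot":[0,0,0]}]'
python3 -c "
from h import *
to([.531,.282,.22])
f=shot('wrist','pics/w2.png');print(proj(f,[.531,.282,.07]),proj(f,[.531,.282,0]))"
```

```text
clock: 4.88
tcp_pos: [0.6154, -0.0064, 0.2209]
eef_rot: [-0.678, -3.065, -0.0]
ft_force: [0.5, 0.3, -2.4]
finger_gap: 0.0221
grip_force: 59.0
clock: 5.5
tcp_pos: [0.6221, 0.2343, 0.2207]
eef_rot: [-0.676, -3.065, 0.001]
ft_force: [-0.1, 0.0, -1.2]
finger_gap: 0.0222
grip_force: 59.1
clock: 5.88
tcp_pos: [0.6221, 0.2387, 0.2219]
eef_rot: [-0.68, -3.066, 0.001]
ft_force: [-0.5, -0.3, -2.8]
finger_gap: 0.022
grip_force: 59.2
t 5.88 tcp [0.6221 0.2387 0.2219] z [-7.e-04 -5.e-04 -1.e+00] F [-0.5 -0.3 -2.8] gap 0.022
tool shift mm [100.9   0.7   2. ]
[280.65438369  86.29376798] [280.54687298  93.40007066]
```

View pics/w2.png

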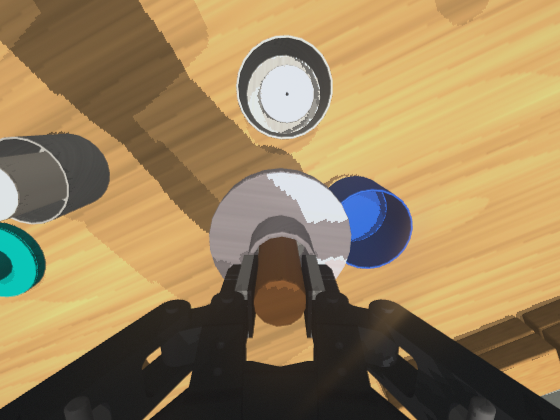

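The tin is centred at about (284.5,86) with the short candle inside its rim. The held deck spans columns 209-351 with its top edge at row 168. I'll compute the relative offset between deck and tin.

```bash
python3 - <<'E'
from h import *
f=shot('wrist'); h=cv2.cvtColor(f["color"],cv2.COLOR_RGB2HSV); o=ctrl.observe()
m=((h[...,1]<60)).astype(np.uint8)
def ext(x,y,z,r):
    a=np.linspace(0,6.283,720); p=np.array([proj(f,[x+r*np.cos(t),y+r*np.sin(t),z]) for t in a])
    return np.array([p[:,0].min(),p[:,0].max(),p[:,1].min(),p[:,1].max()])
def fit(x,y,z,r,meas):
    for _ in range(4):
        e=ext(x,y,z,r); J=np.array([ (ext(x+.001,y,z,r)-e)/.001,(ext(x,y+.001,z,r)-e)/.001]).T
        sel=[0,1,2]; d=np.linalg.lstsq(J[sel],(np.array(meas)-e[:3]),rcond=None)[0]; x+=d[0];y+=d[1]
    return x,y,ext(x,y,z,r)
sub=m[20:165,200:345]; cs,_=cv2.findContours(sub,cv2.RETR_EXTERNAL,cv2.CHAIN_APPROX_NONE); c=max(cs,key=cv2.contourArea)
b=cv2.boundingRect(c); L,T,Rr,B=b[0]+200,b[1]+20,b[0]+b[2]+200,b[1]+b[3]+20
print("tin ext",L,Rr,T,B); tin=fit(.531,.282,.07,.04,[L,Rr,T]); print(tin)
s=h[165:260,195:365]
row=[np.nonzero(m[r,190:375])[0] for r in range(210,236,3)]
print("lid L/R by row",[(r[0]+190,r[-1]+190) for r in row],"top",np.nonzero(m[150:200,281])[0][:3]+150)
z=o["tcp_pos"][2]-.0835+.021
lid=fit(*o["tcp_pos"][:2],z,.0455,[209.5,351.5,168.5]); print("lid",lid,"tcp",o["tcp_pos"])
d=np.array(tin[:2])-np.array(lid[:2]); print("d",d); to(np.array([*(o["tcp_pos"][:2]+d),.2]))
E
```

```text
tin ext 236 333 35 139
(np.float64(0.5351489652945876), np.float64(0.2835563556818987), array([235.66257335, 333.33673755,  35.02681334, 140.09422185]))
lid L/R by row [(np.int64(216), np.int64(343)), (np.int64(215), np.int64(345)), (np.int64(213), np.int64(346)), (np.int64(212), np.int64(347)), (np.int64(211), np.int64(348)), (np.int64(211), np.int64(348)), (np.int64(210), np.int64(349)), (np.int64(210), np.int64(350)), (np.int64(209), np.int64(350))] top [168 169 170]
lid (np.float64(0.6210119079970653), np.float64(0.23986986313667732), array([208.23819872, 352.75861019, 168.66388746, 303.35380637])) tcp [0.62238202 0.23859506 0.22225891]
d [-0.08586294  0.04368649]
t 5.97 tcp [0.6224 0.2386 0.2223] z [-3.e-04 -2.e-04 -1.e+00] F [-0.1 -0.  -2.4] gap 0.0223
tool shift mm [96.3  3.2 22.3]
```

```bash
python3 -m pendant '[{"grip":0,"linear":[0.025,0.001,0],"delta_rot":[0,0,0]},{"grip":0,"linear":[0.04,0.001,0.01],"delta_rot":[0,0,0]},{"grip":0,"linear":[0.025,0.001,0.02],"delta_rot":[0,0,0]},{"grip":0,"linear":[0.006,0,0.015],"delta_rot":[0,0,0]},{"grip":0,"linear":[0,0,0.01],"delta_rot":[0,0,0]}]'
python3 -m pendant '[{"grip":0,"linear":[0,0,0],"delta_rot":[0,0,0]},{"grip":0,"linear":[0,0,0],"delta_rot":[0,0,0]}]'
python3 - <<'E'
from h import *
to([.5365,.2823,.1385])
s=shot('side');t=shot('top')
c=lambda f,u,v:cv2.resize(f['color'][v-40:v+40,u-40:u+40,::-1],(390,390),interpolation=cv2.INTER_CUBIC)
cv2.imwrite('pics/p1.png',np.hstack([c(s,225,150),c(t,176,242)]))
E
```

```text
clock: 6.6
tcp_pos: [0.5363, 0.2824, 0.1669]
eef_rot: [-0.68, -3.067, 0.0]
ft_force: [0.7, -0.0, -1.5]
finger_gap: 0.0222
grip_force: 59.2
clock: 6.85
tcp_pos: [0.5375, 0.2826, 0.1678]
eef_rot: [0.68, 3.066, 0.001]
ft_force: [0.7, -0.4, -2.1]
finger_gap: 0.0229
grip_force: 59.2
t 6.85 tcp [0.5375 0.2826 0.1678] z [ 1.e-03  3.e-04 -1.e+00] F [ 0.7 -0.4 -2.1] gap 0.0229
tool shift mm [ 0.8 -0.7 29.3]
```

View pics/p1.png

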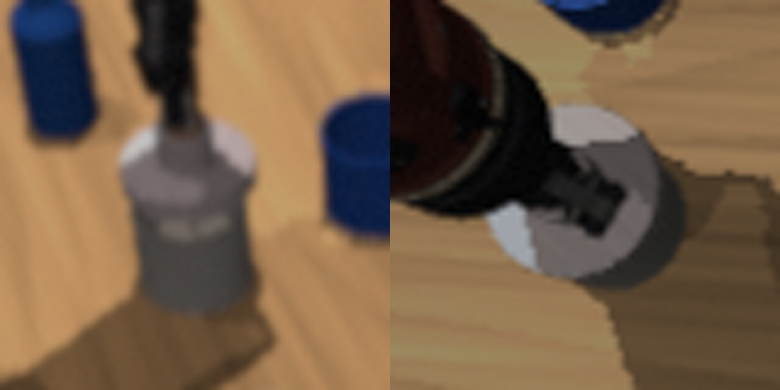

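The lid is over the tin in both views, with its centre at about column 188 against about 195 for the tin, which fits the camera's lean. I'll lower it gently and watch the force.

```bash
python3 -m pendant '[{"grip":0,"linear":[0,0,0.006],"delta_rot":[0,0,0]},{"grip":0,"linear":[0,0,0.006],"delta_rot":[0,0,0]},{"grip":0,"linear":[0,0,0.004],"delta_rot":[0,0,0]},{"grip":0,"linear":[0,0,0],"delta_rot":[0,0,0]}]'
python3 -m pendant '[{"grip":0,"linear":[0,0,0.003],"delta_rot":[0,0,0]},{"grip":0,"linear":[0,0,0.003],"delta_rot":[0,0,0]},{"grip":0,"linear":[0,0,0],"delta_rot":[0,0,0]}]'
```

```text
clock: 7.45
tcp_pos: [0.5363, 0.2828, 0.1508]
eef_rot: [-0.679, -3.067, 0.001]
ft_force: [-0.5, 0.8, -1.9]
finger_gap: 0.0221
grip_force: 59.2
clock: 7.82
tcp_pos: [0.5363, 0.2832, 0.145]
eef_rot: [-0.679, -3.067, -0.0]
ft_force: [-0.7, 2.5, -2.8]
finger_gap: 0.0223
grip_force: 59.0
```

```bash
python3 -m pendant '[{"grip":0,"linear":[0,0.001,0.002],"delta_rot":[0,0,0]},{"grip":0,"linear":[0,0,0.002],"delta_rot":[0,0,0]},{"grip":0,"linear":[0,0,0],"delta_rot":[0,0,0]}]'
python3 -m pendant '[{"grip":0,"linear":[0,0,0.002],"delta_rot":[0,0,0]},{"grip":0,"linear":[0,0,0.001],"delta_rot":[0,0,0]},{"grip":0,"linear":[0,0,0],"delta_rot":[0,0,0]}]'
```

```text
clock: 8.2
tcp_pos: [0.5368, 0.2837, 0.1409]
eef_rot: [-0.679, -3.067, 0.001]
ft_force: [-0.9, 0.3, -2.8]
finger_gap: 0.0223
grip_force: 59.1
clock: 8.57
tcp_pos: [0.5372, 0.2839, 0.1387]
eef_rot: [0.679, 3.067, 0.0]
ft_force: [-2.5, -0.4, 2.9]
finger_gap: 0.0223
grip_force: 59.7
```

Contact comes at the expected height (TCP 0.1385). I'll press 1 mm more to confirm it is seated.

```bash
python3 -m pendant '[{"grip":0,"linear":[0,0,0.001],"delta_rot":[0,0,0]},{"grip":0,"linear":[0,0,0],"delta_rot":[0,0,0]}]'
python3 - <<'E'
from h import *
to([0,0,0])
s=shot('side');t=shot('wrist')
cv2.imwrite('pics/seat.png',np.hstack([cv2.resize(s['color'][105:205,175:275,::-1],(400,400),interpolation=cv2.INTER_CUBIC),cv2.resize(t['color'][100:360,150:410,::-1],(400,400))]))
E
```

```text
clock: 8.82
tcp_pos: [0.5375, 0.284, 0.1386]
eef_rot: [0.679, 3.066, 0.001]
ft_force: [-5.3, -0.6, 11.7]
finger_gap: 0.0222
grip_force: 60.4
t 8.82 tcp [0.5375 0.284  0.1386] z [ 1.6e-03  6.0e-04 -1.0e+00] F [-5.3 -0.6 11.7] gap 0.0222
tool shift mm [ 367.6 -484.5  137.5]
```

View pics/seat.png

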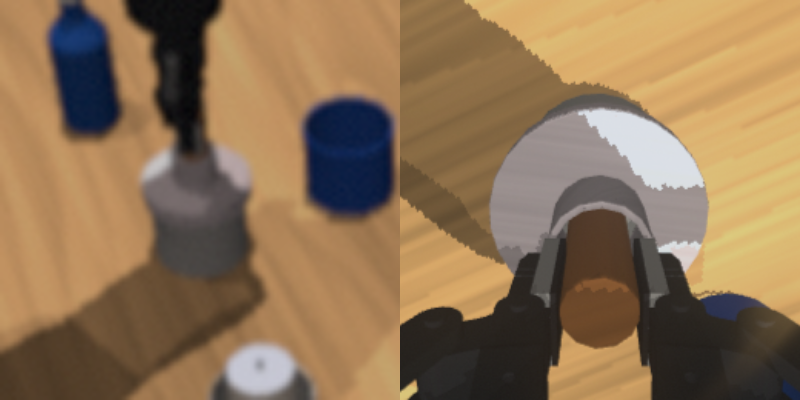

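The lids are fully seated: the push goes firmly to 11.7 N and the height doesn't change. I'll relieve the press and open, then go down to the collar.

```bash
python3 -m pendant '[{"grip":0,"linear":[0,0,-0.0013],"delta_rot":[0,0,0]},{"grip":0,"linear":[0,0,0],"delta_rot":[0,0,0]},{"grip":0.25,"linear":[0,0,0],"delta_rot":[0,0,0]},{"grip":0.35,"linear":[0,0,0],"delta_rot":[0,0,0]},{"grip":0.7,"linear":[0,0,0],"delta_rot":[0,0,0]}]' 20
python3 -m pendant '[{"grip":0.7,"linear":[0,0,0],"delta_rot":[0,0,0]},{"grip":0.7,"linear":[0,0,0],"delta_rot":[0,0,0]},{"grip":0.7,"linear":[0,0,0],"delta_rot":[0,0,0]}]'
python3 - <<'E'
from h import *
to([.5365,.2835,.108])
s=shot('side');t=shot('wrist')
cv2.imwrite('pics/rel.png',np.hstack([cv2.resize(s['color'][105:205,175:275,::-1],(400,400),interpolation=cv2.INTER_CUBIC),cv2.resize(t['color'][100:360,150:410,::-1],(400,400))]))
E
```

```text
clock: 9.55
tcp_pos: [0.5374, 0.2838, 0.1385]
eef_rot: [0.679, 3.067, 0.0]
ft_force: [-0.6, 0.3, -0.7]
finger_gap: 0.047
grip_force: 0.0
clock: 9.93
tcp_pos: [0.5371, 0.2838, 0.1386]
eef_rot: [0.679, 3.067, 0.0]
ft_force: [-0.2, 0.3, -0.6]
finger_gap: 0.0599
grip_force: 0.0
t 9.93 tcp [0.5371 0.2838 0.1386] z [ 0. -0. -1.] F [-0.2  0.3 -0.6] gap 0.0599
tool shift mm [ 0.4 -0.5 30.6]
```

View pics/rel.png

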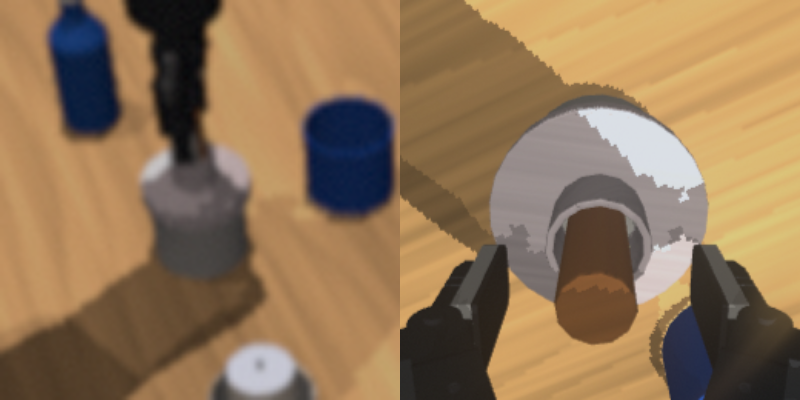

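The lid stays seated. The knob is free, and the pads (crop columns 509 and 692) are centred on the collar (547-652). Going down to the collar.

```bash
python3 -m pendant '[{"grip":0.7,"linear":[0,0,0.012],"delta_rot":[0,0,0]},{"grip":0.7,"linear":[0,0,0.012],"delta_rot":[0,0,0]},{"grip":0.7,"linear":[0,0,0.006],"delta_rot":[0,0,0]},{"grip":0.7,"linear":[0,0,0],"delta_rot":[0,0,0]},{"grip":0.7,"linear":[0,0,0],"delta_rot":[0,0,0]}]'
python3 -m pendant '[{"grip":0.5,"linear":[0,0,0],"delta_rot":[0,0,0]},{"grip":0.4,"linear":[0,0,0],"delta_rot":[0,0,0]},{"grip":0.3,"linear":[0,0,0],"delta_rot":[0,0,0]},{"grip":0.3,"linear":[0,0,0],"delta_rot":[0,0,0]},{"grip":0.3,"linear":[0,0,0],"delta_rot":[0,0,0]}]' 30
```

```text
clock: 10.65
tcp_pos: [0.5372, 0.2839, 0.1088]
eef_rot: [0.679, 3.067, 0.0]
ft_force: [0.4, -0.3, 0.2]
finger_gap: 0.06
grip_force: 0.0
clock: 11.28
tcp_pos: [0.5373, 0.2839, 0.1092]
eef_rot: [0.679, 3.066, 0.001]
ft_force: [-0.7, -0.7, 5.7]
finger_gap: 0.0368
grip_force: 30.3
```

```bash
python3 -m pendant '[{"grip":0.2,"linear":[0,0,-0.002],"delta_rot":[0,0,0]},{"grip":0.2,"linear":[0,0,-0.003],"delta_rot":[0,0,0]},{"grip":0.2,"linear":[0,0,-0.005],"delta_rot":[0,0,0]},{"grip":0.2,"linear":[0,0,-0.005],"delta_rot":[0,0,0]},{"grip":0.2,"linear":[0,0,0],"delta_rot":[0,0,0]}]' 40
```

```text
clock: 11.9
tcp_pos: [0.5373, 0.284, 0.1242]
eef_rot: [0.679, 3.067, 0.001]
ft_force: [0.3, 1.0, -0.5]
finger_gap: 0.0366
grip_force: 40.1
```

The force is only the outer lid's weight, so the inner lid isn't coming along. Continuing straight up.

```bash
python3 -m pendant '[{"grip":0.2,"linear":[0,0,-0.01],"delta_rot":[0,0,0]},{"grip":0.2,"linear":[0,0,-0.012],"delta_rot":[0,0,0]},{"grip":0.2,"linear":[0,0,-0.012],"delta_rot":[0,0,0]},{"grip":0.2,"linear":[0,0,-0.012],"delta_rot":[0,0,0]},{"grip":0.2,"linear":[0,0,-0.012],"delta_rot":[0,0,0]}]'
python3 -m pendant '[{"grip":0.2,"linear":[0,0,-0.012],"delta_rot":[0,0,0]},{"grip":0.2,"linear":[0,0,-0.012],"delta_rot":[0,0,0]},{"grip":0.2,"linear":[0,0,-0.012],"delta_rot":[0,0,0]},{"grip":0.2,"linear":[0,0,-0.008],"delta_rot":[0,0,0]},{"grip":0.2,"linear":[0,0,0],"delta_rot":[0,0,0]}]'
python3 - <<'E'
from h import *
to([.5365,.2835,.108])
s=shot('side');t=shot('top');w=shot('wrist')
c=lambda f,u,v:cv2.resize(f['color'][v-50:v+50,u-50:u+50,::-1],(390,390),interpolation=cv2.INTER_CUBIC)
cv2.imwrite('pics/fin.png',np.hstack([c(s,225,150),cv2.resize(w['color'][40:400,100:460,::-1],(390,390))]))
E
```

```text
clock: 12.52
tcp_pos: [0.5371, 0.2838, 0.1826]
eef_rot: [0.679, 3.067, 0.0]
ft_force: [-0.0, 0.4, -0.9]
finger_gap: 0.0364
grip_force: 40.1
clock: 13.15
tcp_pos: [0.5373, 0.284, 0.2262]
eef_rot: [0.679, 3.066, 0.001]
ft_force: [-0.3, -0.4, -1.6]
finger_gap: 0.036
grip_force: 40.1
t 13.15 tcp [0.5373 0.284  0.2262] z [ 9.e-04  3.e-04 -1.e+00] F [-0.3 -0.4 -1.6] gap 0.036
tool shift mm [  0.6  -0.8 118.2]
```

View pics/fin.png

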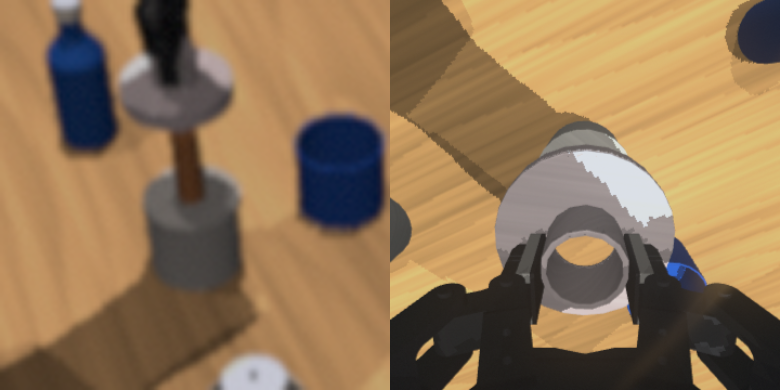

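The inner lid is seated with its knob standing free. The outer lid is level in the gripper, about 35 mm clear above the knob.

```bash
python3 -m pendant '[{"grip":0.2,"linear":[0,0,0],"delta_rot":[0,0,0]},{"grip":0.2,"linear":[0,0,0],"delta_rot":[0,0,0]}]'; python3 -c "
from station import ctrl
print(ctrl.close_job())"
```

```text
clock: 13.55
tcp_pos: [0.5369, 0.2838, 0.2253]
eef_rot: [-0.679, -3.067, 0.0]
ft_force: [-0.4, 0.5, 0.2]
finger_gap: 0.0362
grip_force: 40.1
the job is handed in; nothing more can be done
None
```

The job is handed in at 13.6 s: the inner lid is seated in the tin with the short candle, and the arm is holding the outer lid level about 35 mm clear above the knob; no verdict came back on hand-in.

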